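# Put the welding horns away in their fitted bases

### The job

The four ultrasonic welding horns have been left standing on the bare steel top, where their working faces get scratched. Put each horn, foot down and upright, into the beech base whose recess is cut to the shape and size of its foot, fully down on the black floor. Lower each one in before letting go, do not drop or knock over any horn, and leave the two loose bottles where they stand.

Things in the scene. Friction and masses are not known exactly. Their poses are not given: they have to be found in the camera images.
- horn_round_large: Plain grey titanium welding horn standing on its working face, 66 mm tall, plus a black stud (10 mm wide, 9 mm tall) on its top. The large round one: round foot 46 mm in diameter, narrowing 22 to 42 mm above the underside to a round upper part 38 mm in diameter. Origin: centre of its underside, z up. 0.13 to 0.6 kg. Grip it 40 to 66 mm above the underside.
- horn_round_small: Plain grey titanium welding horn standing on its working face, 66 mm tall, plus a black stud (10 mm wide, 9 mm tall) on its top. The small round one: round foot 26 mm in diameter, widening 24 to 38 mm above the underside to a round upper part 30 mm in diameter. Origin: centre of its underside, z up. 0.13 to 0.6 kg. Grip it 40 to 66 mm above the underside.
- horn_bar: Plain grey titanium welding horn standing on its working face, 66 mm tall, plus a black stud (10 mm wide, 9 mm tall) on its top. The bar-shaped one, with two slots through it: foot 64 mm (along its x) by 24 mm (along its y); above 28 mm it is 64 by 30 mm, so grip it across its y, 30 mm thick. Origin: centre of its underside, z up. 0.13 to 0.6 kg. Grip it 40 to 66 mm above the underside.
- horn_square: Plain grey titanium welding horn standing on its working face, 66 mm tall, plus a black stud (10 mm wide, 9 mm tall) on its top. The square one, with a groove down each side: 36 x 36 mm over its whole height (sides along its x and y). Origin: centre of its underside, z up. 0.13 to 0.6 kg. Grip it 40 to 66 mm above the underside.
- base_round_large: Storage base, a light beech block 92 x 92 x 26 mm lying flat, immovable. In the middle of its top a recess 13 mm deep with a black floor (13 mm above the underside) and 3 mm chamfered mouth: here a large round recess, 56 mm in diameter, for the 46 mm round horn. Origin: centre of the block's underside, below the recess centre; z up, x and y along its sides.
- base_round_small: Storage base, a light beech block 92 x 92 x 26 mm lying flat, immovable. In the middle of its top a recess 13 mm deep with a black floor (13 mm above the underside) and 3 mm chamfered mouth: here a small round recess, 36 mm in diameter, for the 26 mm round horn. Origin: centre of the block's underside, below the recess centre; z up, x and y along its sides.
- base_bar: Storage base, a light beech block 92 x 92 x 26 mm lying flat, immovable. In the middle of its top a recess 13 mm deep with a black floor (13 mm above the underside) and 3 mm chamfered mouth: here an oblong recess, 74 mm along the block's x by 34 mm along its y, for the bar-shaped horn. Origin: centre of the block's underside, below the recess centre; z up, x and y along its sides.
- base_square: Storage base, a light beech block 92 x 92 x 26 mm lying flat, immovable. In the middle of its top a recess 13 mm deep with a black floor (13 mm above the underside) and 3 mm chamfered mouth: here a square recess, 46 x 46 mm, for the square horn. Origin: centre of the block's underside, below the recess centre; z up, x and y along its sides.
- sample_bottle_left: An empty white plastic bottle, 57 x 104 x 110 mm, standing loose at the left end of the row of horns; not part of the job. Origin: centre of its underside; its long side is along y. Mind the blue press head, which overhangs the worktop behind it and the row of horns: from x = 0.52 m on, y = 0 to 0.43 m, 0.34 m and more above the top.
- sample_bottle_right: An empty white plastic bottle, 57 x 104 x 110 mm, standing loose behind the bases at the right; not part of the job. Origin: centre of its underside; its long side is along y.
Things that resemble listed ones, but are neither listed nor needed, are in the scene too. What is shaped like the horn_round_large but orange or purple is not meant.

How it is judged (in metres and radians):
At the end, for the whole second after the job is handed in: Each horn stands in its own base: horizontal distance between horn and base origins under 10 mm, underside less than 17 mm above the base's underside (that is, down in the recess), tilted less than 0.08 rad, released and at rest (horizontal distance between horn_round_large and base_round_large below 0.01 m and z of horn_round_large in the frame of base_round_large below 0.017 m and angle between each of horn_round_large, horn_round_small, horn_bar, horn_square's own z axis and vertical below 0.08 rad and linear speed of each of horn_round_large, horn_round_small, horn_bar, horn_square below 0.02 m/s and angular speed of each of horn_round_large, horn_round_small, horn_bar, horn_square below 0.2 rad/s and horizontal distance between horn_round_small and base_round_small below 0.01 m and z of horn_round_small in the frame of base_round_small below 0.017 m and horizontal distance between horn_bar and base_bar below 0.01 m and z of horn_bar in the frame of base_bar below 0.017 m and horizontal distance between horn_square and base_square below 0.01 m and z of horn_square in the frame of base_square below 0.017 m); the robot touches nothing.
It fails at once if a horn was knocked over (tilted more than 0.7 rad) (angle between any of horn_round_large, horn_round_small, horn_bar, horn_square's own z axis and vertical above 0.7 rad).
It fails at once if a horn was dropped (in the air, touched by nothing, with its underside over 35 mm above the worktop) ((height (world z) of horn_round_large above 0.035 m and contact force between horn_round_large and anything else below 0.02 N and contact force between horn_round_large and the fingers below 0.02 N) or (height (world z) of horn_round_small above 0.035 m and contact force between horn_round_small and anything else below 0.02 N and contact force between horn_round_small and the fingers below 0.02 N) or (height (world z) of horn_bar above 0.035 m and contact force between horn_bar and anything else below 0.02 N and contact force between horn_bar and the fingers below 0.02 N) or (height (world z) of horn_square above 0.035 m and contact force between horn_square and anything else below 0.02 N and contact force between horn_square and the fingers below 0.02 N)).
It fails at once if a bottle was disturbed (moved more than 30 mm or tipped more than 0.5 rad) (distance of any of sample_bottle_left, sample_bottle_right from where it was at the start of the episode above 0.03 m or angle between any of sample_bottle_left, sample_bottle_right's own z axis and vertical above 0.5 rad).
It also fails if it takes over 115 s, if anything falls off the work surface, if the arm or the gripper's body presses on something with over 40 N, if the wrist force passes 120 N, or if a joint passes its speed limit or range.

### The arm

A 7-joint arm with a two-finger parallel gripper is mounted at the origin on a cart in front of the work surface, level with it; the furniture and walls round the work are solid. World frame = base frame: x ahead of the robot, y to its left, z up, the work surface at z = 0. Lengths are in mm, angles in rad, forces in N, time in s.
With the tool pointing down it reaches from about 425 to 950 mm from the base axis. Payload 4.7 kg.
Tool frame: the origin (TCP) lies at the very end of the fingers, on their centre line; the grasp point (between the pads) lies 19 mm behind it; z points along the fingers, y is the line along which they close (so a half turn about z gives the same grasp; the last joint's range is limited). The gripper opens to 85 mm and grips with 20 to 120 N. Pads are 22 mm wide; open, the fingers measure 114 mm over their backs; the gripper's body (76 mm by 85 mm) begins 54 mm behind the grasp point. The pads swing forward as they close: fully open they stand 13 mm farther back than shut.
Start: joints at [-1.327, 0.469, -0.049, 1.532, 0.024, 1.141, -0.082], TCP at [181.822, 650.071, 205.435] pointing down, gripper open.
Joint ranges: [-2.59, 2.59], [-0.33, 1.99], [-1.39, 1.29], [0.1, 2.45], [-1.04, 4.18], [0.21, 1.99], [-2.66, 2.66]. Speed limits (rad/s): [2.57, 2.57, 3.14, 3.14, 3.14, 3.14, 3.14].

### API

Orientations are given as [roll, pitch, yaw] about the fixed x, y, z axes, in that order (R = Rz(yaw) Ry(pitch) Rx(roll)).
In Python, from station import robot, get_image, camera_model, finish_job gives the robot as it stands. The module is installed in compiled form; this text tells all that it offers.
- The arm moves only by the tool jog_arm, never from a script. Its argument "series" is one flat list of numbers, 5 for each row, row after row: the shift along the tool's x, y, z in mm, then the turn about the tool's z in rad, then the gripper's target within -1 to 1 (shut at 1, half-way at 0, fully open at -1). In form: [dx, dy, dz, turn, gripper, dx, dy, dz, turn, gripper, ...]. A call has exactly 5 rows; each row is the pose to reach, as a shift and turn from the pose commanded when the call began, along the tool's axes at that moment; what a row does not reach only later rows make up. A row lasts 1/12 s, in which the tool goes at most 41.7 mm and 7.16 degrees, less where a joint would pass 70% of its speed; a pose out of reach is approached as far as the arm can. A call with a gripper value outside its range is refused whole. The fingers move at their own pace and stop on an object; "grip_force" is the grip in N (left out, the last holds). Time passes only in rows, so rows that repeat a pose let the fingers close, or fill a call up. It gives the time, the measured TCP pose, the force, the opening and the grip force at its end, in the units of the state.
- robot.read_state(): the state, without advancing time (a new reading comes with each control period).
- get_image(name): name is "scene" or "top" or "wrist"; returns the picture (480x640x3 uint8, red, green, blue); there is no depth.
- camera_model(name): a dict with "fx", "fy", "cx", "cy" (pixels), "view" (4x4, takes a point from world to camera coordinates); the wrist camera has in their place "hand_eye" (4x4, takes a point from camera to tool coordinates, whose origin is the TCP and whose axes are the flange's). Camera axes: x right, y down, z forward; pixel columns grow to the right and rows downward; lengths in mm; the calibration is good to about 2 mm. A picture is of the moment at which its call begins: read the wrist's pose just before it. camera_model takes no time and is no camera call.
- finish_job(): hands the job in; it is judged then, once.
The state is a dict: "clock": time; "joint_pos": joint angles; "qd": joint speeds; "joint_efforts": joint torques, N m; "ee_pos": TCP position; "eef_rot": TCP orientation; "wrist_force": force on the tool from outside, world axes, zero at the start; "moment": the same for the moment, N m; "gripper_width": finger opening in mm; "gripper_force": force on a finger pad.
Only numpy, scipy, OpenCV 4.12 (cv2) and the standard library are available. Lean on these libraries where they do the work, as an engineer would, in place of code of your own. Each camera call takes 0.05 s, during which the arm holds its last target. There are 200 camera calls.

## Working session

There is one attempt and no reset: what is moved stays moved. The work goes in short steps, Python scripts to look and compute and a tool call to move; the robot and the scene stay as the last step left them, time stands still between calls to the robot, and variables do not carry over. Pictures are saved under pics/ and viewed, at most 14 in all, crops included, and the job is handed in when it is done.

Besides the shell and the picture viewer there is one more tool, called after "Emit:" as name(argument=value, ...) on one line, values as JSON. jog_arm: Moves the arm, as the interface text tells. Its arguments: {"type":"object","properties":{"series":{"type":"array","items":{"type":"number"}},"grip_force":{"type":"number"}},"required":["series"]}

```bash
mkdir -p pics; python3 - <<'E'
from station import robot,get_image,camera_model
import cv2,numpy as np
s=robot.read_state()
for k in("clock","ee_pos","eef_rot","gripper_width","wrist_force"):print(k,s[k])
for n in("scene","top","wrist"):
    im=get_image(n);cv2.imwrite(f"pics/{n}0.png",im[:,:,::-1]);m=camera_model(n)
    print(n,{k:np.round(v,3).tolist() for k,v in m.items()})
E
```

```text
clock 0.0
ee_pos [181.70401243 649.38685323 204.32727477]
eef_rot [-3.13956197e+00  1.03080678e-04  2.86884351e+00]
gripper_width 85.60947185490626
wrist_force [-0.17633697  0.0346856  -0.45439359]
scene {'fx': 546.048, 'fy': 546.048, 'cx': 322.768, 'cy': 228.981, 'view': [[0.83, -0.558, 0.022, -407.084], [-0.242, -0.395, -0.886, 226.187], [0.503, 0.73, -0.463, 849.86], [0.0, 0.0, 0.0, 1.0]]}
top {'fx': 578.213, 'fy': 578.213, 'cx': 316.489, 'cy': 237.547, 'view': [[-0.078, -0.997, -0.006, 187.584], [-0.977, 0.078, -0.198, 583.522], [0.198, -0.009, -0.98, 1176.898], [0.0, 0.0, 0.0, 1.0]]}
wrist {'fx': 398.683, 'fy': 398.683, 'cx': 317.059, 'cy': 238.506, 'hand_eye': [[0.001, -0.96, -0.281, 71.703], [1.0, 0.0, 0.001, 1.029], [-0.001, -0.281, 0.96, -168.132], [0.0, 0.0, 0.0, 1.0]]}
```

View pics/scene0.png

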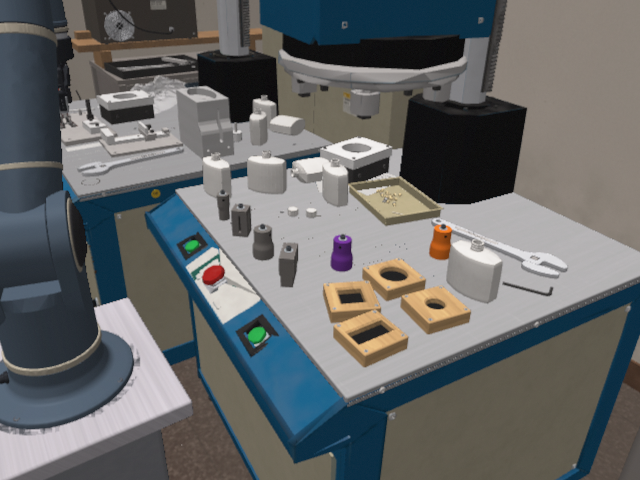

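View pics/top0.png

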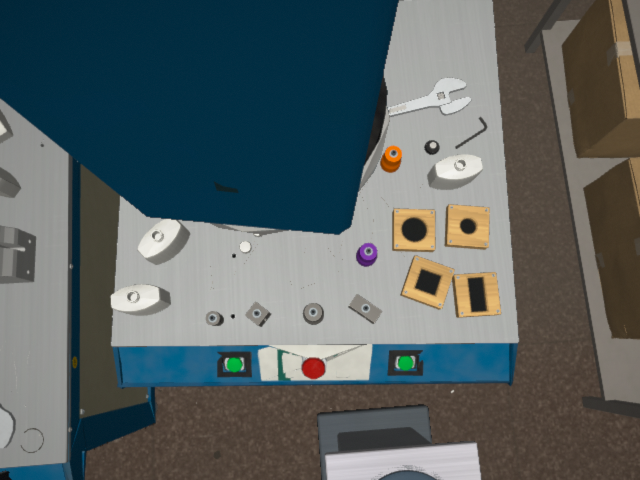

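The top view shows the four grey horns at (214,319) small round, (258,314) square, (313,313) large round and (365,308) bar. The bases are at (414,230) large round, (468,226) small round, (428,281) square and (477,294) bar. Lookalikes to avoid are purple (367,253) and orange (391,158). I will rectify the picture onto the known heights to measure.

```bash
cat > h.py <<'E'
from station import robot,get_image,camera_model
import cv2,numpy as np
from scipy.spatial.transform import Rotation as R
def view(name,state=None):
    m=camera_model(name);K=np.array([[m["fx"],0,m["cx"]],[0,m["fy"],m["cy"],],[0,0,1]]) if 0 else np.array([[m["fx"],0,m["cx"]],[0,m["fy"],m["cy"]],[0,0,1.]])
    if "view" in m: V=np.array(m["view"])
    else:
        T=np.eye(4);T[:3,:3]=R.from_euler("xyz",state["eef_rot"]).as_matrix();T[:3,3]=state["ee_pos"]
        V=np.linalg.inv(T@np.array(m["hand_eye"]))
    return K,V
def rect(im,K,V,z,x1,y1,w,h,s):
    """orthophoto at height z: col = (y1-y)*s, row=(x1-x)*s"""
    P=K@V[:3]; A=np.array([[0,-1/s,x1],[-1/s,0,y1],[0,0,z],[0,0,1]])
    return cv2.warpPerspective(im,P@A,(w,h),flags=cv2.INTER_CUBIC|cv2.WARP_INVERSE_MAP)
def px2w(u,v,z,K,V):
    P=K@V[:3];H=np.c_[P[:,0],P[:,1],P[:,2]*z+P[:,3]];q=np.linalg.solve(H,[u,v,1]);return q[:2]/q[2]
E
python3 - <<'E'
from h import *
im=cv2.imread("pics/top0.png");K,V=view("top")
for p,z in [((214,319),66),((258,314),66),((313,313),66),((365,308),66),((414,230),26),((468,226),26),((428,281),26),((477,294),26),((367,253),70),((140,299),110),((457,166),110)]:print(p,px2w(*p,z,K,V).round(0))
a=px2w(214,319,66,K,V);b=px2w(365,308,66,K,V)
x1=round(a[0])+60;y1=round(a[1])+40
r=rect(im,K,V,66,x1,y1,800,220,2);print(x1,y1)
c=px2w(414,230,26,K,V);x2=round(c[0])+70;y2=round(c[1])+70
q=rect(im,K,V,26,x2,y2,580,580,2.2);print(x2,y2)
cv2.imwrite("pics/horns.png",r);cv2.imwrite("pics/bases.png",q)
E
```

```text
(214, 319) [440. 366.]
(258, 314) [444. 275.]
(313, 313) [437. 161.]
(365, 308) [439.  53.]
(414, 230) [603. -74.]
(468, 226) [ 603. -194.]
(428, 281) [489. -92.]
(477, 294) [ 452. -193.]
(367, 253) [553.  38.]
(140, 299) [489. 505.]
(457, 166) [ 715. -164.]
500 406
673 -4
```

View pics/horns.png

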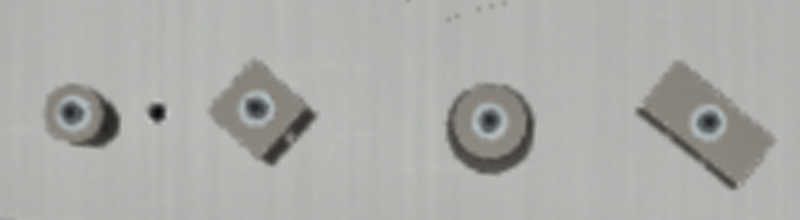

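View pics/bases.png

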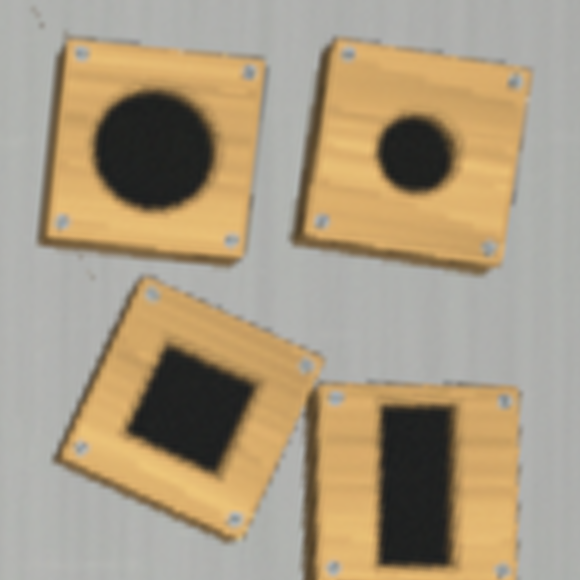

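Both rectified views match the stated sizes. I took these positions:

| Item | x, y (mm) | Yaw |
|---|---|---|
| Small round horn | (443, 369) | any |
| Square horn | (446, 277) | about -42° |
| Large round horn | (440, 161) | any |
| Bar horn | (439, 51.5) | long axis about 50° |
| Large round base | (606, -75) | any |
| Small round base | (604, -194) | any |
| Square base | (488, -92) | -25° |
| Bar base | (453, -195) | long axis about -1° |

All are within reach. I start with the small round horn, turning the tool so its axes line up with the world axes.

Emit:
jog_arm(series=[-164,-100,27,0,-1,-164,-100,27,0,-1,-164,-100,27,0,-1,-164,-100,27,0,-1,-164,-100,27,0,-1], grip_force=60)

```text
clock: 0.57
ee_pos: [316.2, 505.3, 177.6]
eef_rot: [-3.139, 0.002, 2.864]
wrist_force: [0.9, -1.2, 0.6]
gripper_width: 85.1
gripper_force: 0.0
```

Emit:
jog_arm(series=[-164,-100,27,0,-1,-164,-100,27,0,-1,-164,-100,27,0,-1,-164,-100,27,0,-1,-164,-100,27,0,-1])

```text
clock: 0.98
ee_pos: [446.6, 364.5, 150.8]
eef_rot: [-3.14, 0.001, 2.864]
wrist_force: [1.1, -0.2, -0.4]
gripper_width: 85.5
gripper_force: 0.0
```

Emit:
jog_arm(series=[0,0,0,0.433,-1,0,0,0,0.433,-1,0,0,0,0.433,-1,0,0,0,0.433,-1,0,0,0,0.433,-1])

```text
clock: 1.4
ee_pos: [443.6, 368.9, 151.1]
eef_rot: [-3.141, 0.0, 2.435]
wrist_force: [0.0, -0.5, 0.6]
gripper_width: 85.1
gripper_force: 0.0
```

Emit:
jog_arm(series=[0,0,0,0.433,-1,0,0,0,0.433,-1,0,0,0,0.433,-1,0,0,0,0.433,-1,0,0,0,0.433,-1])

```text
clock: 1.82
ee_pos: [443.6, 369.1, 151.2]
eef_rot: [-3.141, 0.0, 2.004]
wrist_force: [-0.1, 0.1, -0.6]
gripper_width: 85.7
gripper_force: 0.0
```

Emit:
jog_arm(series=[0,0,0,0.433,-1,0,0,0,0.433,-1,0,0,0,0.433,-1,0,0,0,0.433,-1,0,0,0,0.433,-1])

```text
clock: 2.23
ee_pos: [443.6, 369.1, 151.2]
eef_rot: [-3.141, 0.0, 1.572]
wrist_force: [0.6, 1.7, 0.3]
gripper_width: 85.2
gripper_force: 0.0
```

```bash
cat > look.py <<'E'
from h import *
import sys
# look.py name z x y half scale
n,z,x,y,hf,sc=sys.argv[1],*map(float,sys.argv[2:7])
s=robot.read_state();im=get_image("wrist");K,V=view("wrist",s)
N=int(2*hf*sc);r=rect(im[:,:,::-1],K,V,z,x+hf,y+hf,N,N,sc)
cv2.drawMarker(r,(N//2,N//2),(0,0,255),cv2.MARKER_CROSS,20,1)
cv2.imwrite(f"pics/{n}.png",r);print(s["clock"],np.round(s["ee_pos"],1),np.round(s["eef_rot"],3),s["joint_pos"])
E
python3 look.py w1 66 443 369 100 3
```

```text
2.2333 [443.6 369.1 151.2] [-3.141  0.     1.572] [-1.02061826  0.37122705  0.32601866  1.84655495 -0.1434831   0.946994
 -0.63004307]
```

View pics/w1.png

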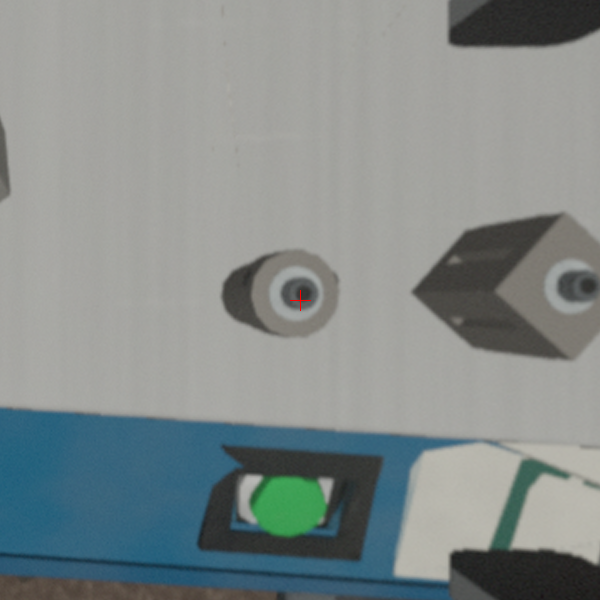

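The close crop shows the plain grey small round horn at (295,293), about 2 mm from the aim point. I descend and grip.

Emit:
jog_arm(series=[1,1,40,0,-1,1,1,80,0,-1,1,1,110,0,-1,1,1,121,0,-1,1,1,121,0,-1])

```text
clock: 2.7
ee_pos: [443.1, 368.6, 27.7]
eef_rot: [-3.137, 0.004, 1.572]
wrist_force: [-0.3, -0.1, -0.8]
gripper_width: 85.3
gripper_force: 0.0
```

Emit:
jog_arm(series=[0,0,0,0,1,0,0,0,0,1,0,0,0,0,1,0,0,0,0,1,0,0,0,0,1])

```text
clock: 3.12
ee_pos: [445.6, 371.0, 32.2]
eef_rot: [3.14, -0.002, 1.57]
wrist_force: [-1.1, 0.8, 8.7]
gripper_width: 26.9
gripper_force: 58.4
```

Emit:
jog_arm(series=[0,0,0,0,1,0,0,0,0,1,0,0,0,0,1,0,0,0,0,1,0,0,0,0,1])

```text
clock: 3.53
ee_pos: [445.6, 371.0, 32.3]
eef_rot: [3.14, -0.002, 1.57]
wrist_force: [-0.9, -0.0, 7.6]
gripper_width: 26.7
gripper_force: 58.6
```

The grip width reads 26.7 mm against an expected 30 mm, so I lift a little and check.

Emit:
jog_arm(series=[0,0,-2,0,1,0,0,-4,0,1,0,0,-8,0,1,0,0,-10,0,1,0,0,-10,0,1])

```text
clock: 3.95
ee_pos: [445.1, 370.3, 40.9]
eef_rot: [3.141, -0.001, 1.57]
wrist_force: [-0.4, -0.1, -1.7]
gripper_width: 26.6
gripper_force: 59.1
```

```bash
python3 - <<'E'
from h import *
s=robot.read_state();print(s["ee_pos"],s["wrist_force"],s["gripper_width"],s["gripper_force"])
im=get_image("scene")[:,:,::-1]
a=cv2.resize(im[120:270,170:370],None,fx=3.5,fy=3.5,interpolation=cv2.INTER_CUBIC);cv2.imwrite("pics/s1.png",a)
E
```

```text
[445.05536656 370.30835071  40.91137705] [-0.35501998 -0.12664572 -1.7413814 ] 26.593390416696867 59.11095142364502
```

View pics/s1.png

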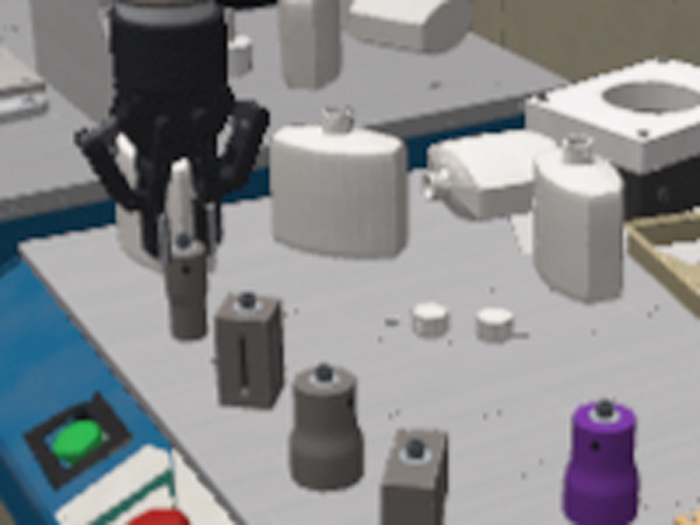

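The fingers hold the upper part squarely and the horn is clear at about 0.17 kg. I lift and carry it over the other horns, keeping clear of the press head.

Emit:
jog_arm(series=[0,0,-20,0,1,0,0,-50,0,1,0,0,-80,0,1,0,0,-95,0,1,0,0,-95,0,1])

```text
clock: 4.42
ee_pos: [447.0, 371.7, 139.2]
eef_rot: [3.136, -0.006, 1.57]
wrist_force: [0.3, 0.1, -0.1]
gripper_width: 26.6
gripper_force: 59.5
```

Emit:
jog_arm(series=[-20,0,0,0,1,-50,0,0,0,1,-85,0,0,0,1,-120,0,0,0,1,-155,0,0,0,1])

```text
clock: 4.83
ee_pos: [443.4, 213.2, 134.0]
eef_rot: [-3.14, 0.001, 1.571]
wrist_force: [0.3, -0.1, -1.1]
gripper_width: 27.0
gripper_force: 59.5
```

Emit:
jog_arm(series=[-32,0,0,0,1,-64,0,0,0,1,-96,0,0,0,1,-128,0,0,0,1,-160,0,0,0,1])

```text
clock: 5.25
ee_pos: [443.2, 53.4, 134.3]
eef_rot: [-3.14, 0.0, 1.57]
wrist_force: [1.5, -0.0, -1.2]
gripper_width: 26.5
gripper_force: 59.5
```

Emit:
jog_arm(series=[-32,0,0,0,1,-64,0,0,0,1,-96,0,0,0,1,-128,0,0,0,1,-155,0,0,0,1])

```text
clock: 5.67
ee_pos: [443.0, -102.0, 134.4]
eef_rot: [-3.14, 0.0, 1.568]
wrist_force: [1.1, 0.7, -1.1]
gripper_width: 26.6
gripper_force: 59.5
```

Emit:
jog_arm(series=[-20,30,0,0,1,-40,65,0,0,1,-60,100,0,0,1,-78,130,0,0,1,-94,159,0,0,1])

```text
clock: 6.08
ee_pos: [603.9, -195.1, 133.4]
eef_rot: [-3.139, -0.0, 1.569]
wrist_force: [0.5, 0.3, -1.9]
gripper_width: 26.4
gripper_force: 59.5
```

Emit:
jog_arm(series=[0,0,0,0,1,0,0,0,0,1,0,0,0,0,1,0,0,0,0,1,0,0,0,0,1])

```text
clock: 6.5
ee_pos: [602.1, -193.1, 135.1]
eef_rot: [-3.141, -0.001, 1.57]
wrist_force: [-0.1, 0.2, -1.4]
gripper_width: 26.8
gripper_force: 59.7
```

```bash
python3 look.py w2 26 604 -194 90 3.3
```

```text
6.5 [ 602.1 -193.1  135.1] [-3.141e+00 -1.000e-03  1.570e+00] [-0.14238138  0.50623235  0.54126198  1.73795933 -0.3056844   0.9834256
  0.51451407]
```

View pics/w2.png

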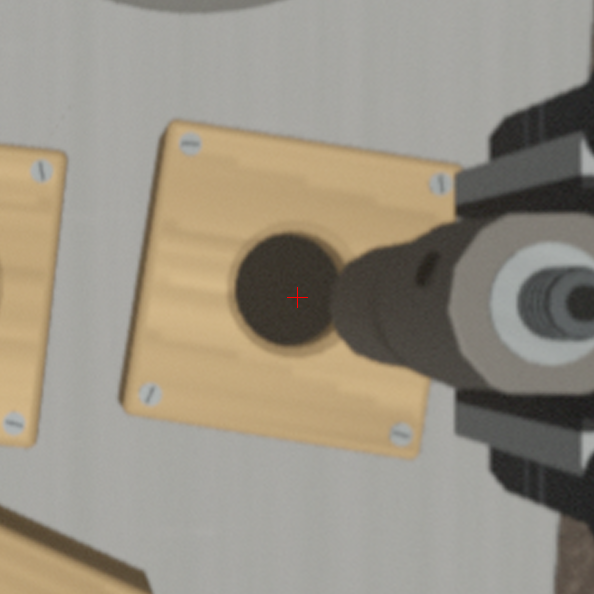

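The recess centre is about 3.5 mm ahead of the tool in x, and y is right. I correct this and lower.

Emit:
jog_arm(series=[-1,3.5,0,0,1,-1,3.5,20,0,1,-1,3.5,45,0,1,-1,3.5,65,0,1,-1,3.5,78,0,1])

```text
clock: 6.97
ee_pos: [605.8, -194.1, 55.6]
eef_rot: [-3.14, -0.001, 1.57]
wrist_force: [-0.6, -0.4, -1.9]
gripper_width: 26.6
gripper_force: 59.6
```

Emit:
jog_arm(series=[0,0,2,0,1,0,0,5,0,1,0,0,8,0,1,0,0,10,0,1,0,0,10,0,1])

```text
clock: 7.38
ee_pos: [607.2, -195.2, 48.0]
eef_rot: [3.14, 0.0, 1.57]
wrist_force: [-0.5, -0.5, -1.7]
gripper_width: 26.4
gripper_force: 59.7
```

Emit:
jog_arm(series=[0,0,0.5,0,1,0,0,1,0,1,0,0,1.5,0,1,0,0,2,0,1,0,0,2,0,1])

```text
clock: 7.8
ee_pos: [606.9, -195.1, 45.5]
eef_rot: [3.141, -0.0, 1.57]
wrist_force: [-0.1, 0.3, -0.4]
gripper_width: 26.8
gripper_force: 59.7
```

Emit:
jog_arm(series=[0,0,1,0,1,0,0,1,0,1,0,0,1,0,-1,0,0,1,0,-1,0,0,1,0,-1])

```text
clock: 8.22
ee_pos: [606.9, -195.0, 44.3]
eef_rot: [3.141, 0.0, 1.57]
wrist_force: [-0.5, -0.5, 0.2]
gripper_width: 61.8
gripper_force: 0.0
```

Emit:
jog_arm(series=[0,0,0,0,-1,0,0,0,0,-1,0,0,0,0,-1,0,0,0,0,-1,0,0,0,0,-1])

```text
clock: 8.63
ee_pos: [606.7, -195.0, 44.3]
eef_rot: [-3.142, -0.0, 1.57]
wrist_force: [0.1, 0.2, -0.4]
gripper_width: 85.6
gripper_force: 0.0
```

Emit:
jog_arm(series=[0,0,-10,0,-1,0,0,-30,0,-1,0,0,-60,0,-1,0,0,-85,0,-1,0,0,-100,0,-1])

```text
clock: 9.05
ee_pos: [608.1, -196.0, 148.2]
eef_rot: [3.137, 0.001, 1.569]
wrist_force: [-0.0, 0.4, -0.2]
gripper_width: 85.1
gripper_force: 0.0
```

```bash
python3 look.py w3 79 606 -194 90 3.3
```

```text
9.05 [ 608.1 -196.   148.2] [3.137e+00 1.000e-03 1.569e+00] [-0.14437326  0.50002476  0.54881676  1.71489662 -0.30094578  1.00679324
  0.51000069]
```

View pics/w3.png

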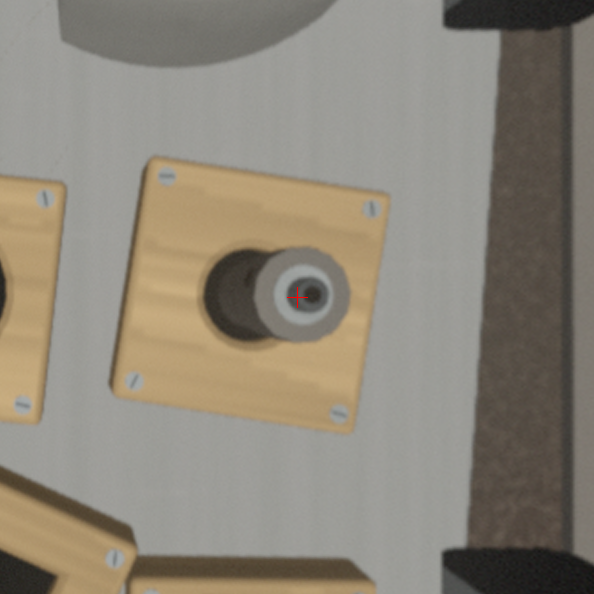

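The small horn stands upright in its recess, with its top at (302,294). Next is the square horn.

Emit:
jog_arm(series=[20,-30,0,0,-1,40,-65,0,0,-1,60,-100,0,0,-1,78,-130,0,0,-1,94,-160,0,0,-1])

```text
clock: 9.52
ee_pos: [444.9, -99.8, 144.2]
eef_rot: [-3.141, -0.001, 1.57]
wrist_force: [-0.4, -0.4, 0.6]
gripper_width: 85.2
gripper_force: 0.0
```

Emit:
jog_arm(series=[38,0,0,0,-1,76,0,0,0,-1,114,0,0,0,-1,152,0,0,0,-1,189,0,0,0,-1])

```text
clock: 9.93
ee_pos: [446.7, 90.0, 144.9]
eef_rot: [3.141, -0.001, 1.57]
wrist_force: [1.0, -0.2, 0.4]
gripper_width: 85.6
gripper_force: 0.0
```

Emit:
jog_arm(series=[38,0,0,0,-1,76,0,0,0,-1,114,0,0,0,-1,152,0,0,0,-1,189,0,0,0,-1])

```text
clock: 10.35
ee_pos: [446.9, 279.1, 144.8]
eef_rot: [3.141, -0.001, 1.57]
wrist_force: [1.5, -0.7, 0.5]
gripper_width: 85.4
gripper_force: 0.0
```

Emit:
jog_arm(series=[0,0,0,0.08,-1,0,0,0,0.16,-1,0,0,0,0.24,-1,0,0,0,0.32,-1,0,0,0,0.367,-1])

```text
clock: 10.77
ee_pos: [447.1, 277.0, 144.5]
eef_rot: [3.142, 0.0, 1.199]
wrist_force: [-0.2, -0.1, 0.3]
gripper_width: 85.5
gripper_force: 0.0
```

Emit:
jog_arm(series=[0,0,0,0.1,-1,0,0,0,0.2,-1,0,0,0,0.3,-1,0,0,0,0.367,-1,0,0,0,0.367,-1])

```text
clock: 11.18
ee_pos: [447.2, 277.0, 144.6]
eef_rot: [3.141, -0.0, 0.835]
wrist_force: [-0.5, -0.4, -0.2]
gripper_width: 85.6
gripper_force: 0.0
```

```bash
python3 look.py w4 66 447 278 70 4
```

```text
11.1833 [447.2 277.  144.6] [ 3.141 -0.     0.835] [-1.05809796  0.31530457  0.52171715  1.97659933 -0.19860699  0.8990416
 -1.16952713]
```

View pics/w4.png

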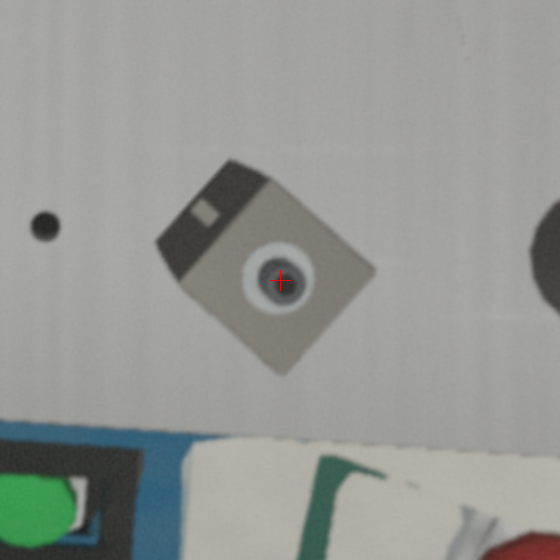

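The square horn's corners are (268,178), (375,270), (282,376) and (180,280), giving a yaw of -42°. The tool is aligned to within about 1 mm, so I grip.

Emit:
jog_arm(series=[1,-1,40,0,-1,1,-1,75,0,-1,1,-1,105,0,-1,1,-1,115,0,-1,1,-1,115,0,-1])

```text
clock: 11.65
ee_pos: [445.5, 277.3, 27.3]
eef_rot: [-3.141, 0.005, 0.837]
wrist_force: [0.8, -0.6, 1.5]
gripper_width: 85.5
gripper_force: 0.0
```

Emit:
jog_arm(series=[0,0,0,0,1,0,0,0,0,1,0,0,0,0,1,0,0,0,0,1,0,0,0,0,1])

```text
clock: 12.07
ee_pos: [448.3, 279.3, 31.2]
eef_rot: [3.142, -0.003, 0.836]
wrist_force: [0.6, -0.4, 6.2]
gripper_width: 34.0
gripper_force: 59.4
```

Emit:
jog_arm(series=[0,0,0,0,1,0,0,0,0,1,0,0,0,0,1,0,0,0,0,1,0,0,0,0,1])

```text
clock: 12.48
ee_pos: [448.3, 279.2, 31.2]
eef_rot: [3.142, -0.003, 0.836]
wrist_force: [-0.8, -0.5, 6.8]
gripper_width: 34.3
gripper_force: 59.4
```

Emit:
jog_arm(series=[0,0,-2,0,1,0,0,-5,0,1,0,0,-8,0,1,0,0,-10,0,1,0,0,-10,0,1])

```text
clock: 12.9
ee_pos: [447.2, 278.7, 39.8]
eef_rot: [3.142, -0.001, 0.836]
wrist_force: [-1.0, -0.3, -2.8]
gripper_width: 34.0
gripper_force: 60.0
```

Emit:
jog_arm(series=[0,0,-20,0,1,0,0,-50,0,1,0,0,-80,0,1,0,0,-97,0,1,0,0,-97,0,1])

```text
clock: 13.32
ee_pos: [449.6, 279.9, 140.0]
eef_rot: [3.141, -0.008, 0.836]
wrist_force: [1.3, 0.7, -3.1]
gripper_width: 34.3
gripper_force: 61.1
```

Emit:
jog_arm(series=[0,0,0,-0.08,1,0,0,0,-0.16,1,0,0,0,-0.24,1,0,0,0,-0.3,1,0,0,0,-0.3,1])

```text
clock: 13.73
ee_pos: [446.1, 277.9, 134.8]
eef_rot: [-3.14, 0.002, 1.137]
wrist_force: [0.3, -0.0, -3.8]
gripper_width: 33.9
gripper_force: 61.0
```

Emit:
jog_arm(series=[-25,15,0,0,1,-58,35,0,0,1,-92,56,0,0,1,-126,77,0,0,1,-159,97,0,0,1])

```text
clock: 14.15
ee_pos: [467.3, 91.4, 135.4]
eef_rot: [-3.141, 0.001, 1.134]
wrist_force: [1.9, -0.4, -2.2]
gripper_width: 34.2
gripper_force: 61.1
```

Emit:
jog_arm(series=[-33,20,0,0,1,-67,41,0,0,1,-100,62,0,0,1,-133,82,0,0,1,-159,97,0,0,1])

```text
clock: 14.57
ee_pos: [488.4, -95.0, 135.7]
eef_rot: [-3.141, 0.001, 1.131]
wrist_force: [0.3, -0.1, -3.2]
gripper_width: 34.3
gripper_force: 61.0
```

Emit:
jog_arm(series=[0,0,0,0,1,0,0,0,0,1,0,0,0,0,1,0,0,0,0,1,0,0,0,0,1])

```text
clock: 14.98
ee_pos: [488.9, -89.9, 136.0]
eef_rot: [-3.141, -0.0, 1.138]
wrist_force: [0.1, -0.1, -2.9]
gripper_width: 34.0
gripper_force: 61.1
```

```bash
python3 look.py w5 26 489 -92 90 3.3
```

```text
14.9833 [488.9 -89.9 136. ] [-3.141 -0.     1.138] [-0.40976879  0.29044598  0.61317523  2.05038803 -0.21901026  0.86438985
 -0.1054087 ]
```

View pics/w5.png

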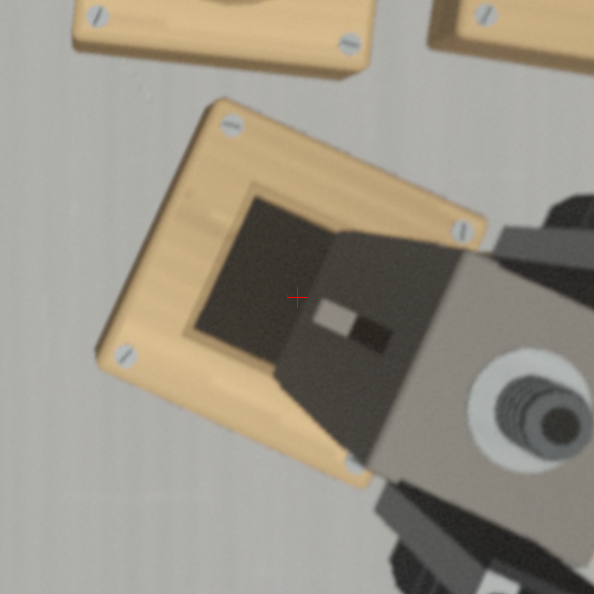

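The base screws centre on (490,-91), with the foot parallel to the recess. I correct by about 1.5 mm and lower.

Emit:
jog_arm(series=[-1,1,0,0,1,-1,1,20,0,1,-1,1,45,0,1,-1,1,65,0,1,-1,1,79,0,1])

```text
clock: 15.45
ee_pos: [488.8, -92.1, 55.8]
eef_rot: [-3.14, 0.001, 1.137]
wrist_force: [0.0, 0.8, -4.0]
gripper_width: 33.8
gripper_force: 61.0
```

Emit:
jog_arm(series=[0,0,2,0,1,0,0,5,0,1,0,0,8,0,1,0,0,10,0,1,0,0,10,0,1])

```text
clock: 15.87
ee_pos: [490.0, -92.9, 47.8]
eef_rot: [3.141, -0.001, 1.136]
wrist_force: [-0.7, -0.0, -3.2]
gripper_width: 33.9
gripper_force: 61.1
```

Emit:
jog_arm(series=[0,0,0.5,0,1,0,0,1,0,1,0,0,1.5,0,1,0,0,2,0,1,0,0,2,0,1])

```text
clock: 16.28
ee_pos: [489.6, -92.9, 45.4]
eef_rot: [3.142, -0.0, 1.136]
wrist_force: [-0.4, 0.4, -3.9]
gripper_width: 33.9
gripper_force: 61.1
```

Emit:
jog_arm(series=[0,0,1,0,1,0,0,2,0,1,0,0,2,0,-1,0,0,2,0,-1,0,0,2,0,-1])

```text
clock: 16.7
ee_pos: [490.0, -93.1, 43.6]
eef_rot: [3.141, -0.0, 1.136]
wrist_force: [-0.1, 0.3, -0.3]
gripper_width: 69.2
gripper_force: 0.0
```

Emit:
jog_arm(series=[0,0,0,0,-1,0,0,0,0,-1,0,0,0,0,-1,0,0,0,0,-1,0,0,0,0,-1])

```text
clock: 17.12
ee_pos: [489.5, -92.9, 43.3]
eef_rot: [-3.141, -0.0, 1.136]
wrist_force: [0.1, 0.5, 0.4]
gripper_width: 85.4
gripper_force: 0.0
```

Emit:
jog_arm(series=[0,0,-10,0,-1,0,0,-30,0,-1,0,0,-60,0,-1,0,0,-85,0,-1,0,0,-100,0,-1])

```text
clock: 17.53
ee_pos: [490.8, -93.6, 146.5]
eef_rot: [3.138, -0.002, 1.135]
wrist_force: [0.3, 0.8, -0.0]
gripper_width: 85.7
gripper_force: 0.0
```

Emit:
jog_arm(series=[15,-10,0,0,-1,35,-25,0,0,-1,60,-43,0,0,-1,85,-60,0,0,-1,105.5,-75.5,0,0,-1])

```text
clock: 17.95
ee_pos: [465.3, 36.3, 144.2]
eef_rot: [3.141, -0.001, 1.136]
wrist_force: [0.2, 0.0, -0.1]
gripper_width: 85.6
gripper_force: 0.0
```

Emit:
jog_arm(series=[25,-18,0,0,-1,50,-36,0,0,-1,75,-54,0,0,-1,95,-68,0,0,-1,105.5,-75.5,0,0,-1])

```text
clock: 18.37
ee_pos: [440.8, 165.4, 144.1]
eef_rot: [-3.141, -0.001, 1.14]
wrist_force: [0.4, 0.3, -0.2]
gripper_width: 85.7
gripper_force: 0.0
```

Emit:
jog_arm(series=[0,0,0,0,-1,0,0,0,0,-1,0,0,0,0,-1,0,0,0,0,-1,0,0,0,0,-1])

```text
clock: 18.78
ee_pos: [441.8, 160.7, 143.5]
eef_rot: [3.141, -0.0, 1.133]
wrist_force: [-0.1, -0.3, 0.7]
gripper_width: 85.6
gripper_force: 0.0
```

```bash
cat > circ.py <<'E'
from h import *
import sys
# bright ring (z=66 face) around stud + top-camera view of square base, numeric only
s=robot.read_state();im=get_image("wrist");K,V=view("wrist",s)
x,y=map(float,sys.argv[1:3]);r=rect(im[:,:,::-1],K,V,66,x+35,y+35,280,280,4)
g=cv2.medianBlur(cv2.cvtColor(r,cv2.COLOR_BGR2GRAY),5)
c=cv2.HoughCircles(g,cv2.HOUGH_GRADIENT,1.5,20,param1=80,param2=25,minRadius=65,maxRadius=90)
cv2.imwrite("pics/c.png",r)
if c is not None:
    for q in c[0][:4]:print("x %.1f y %.1f r %.1f"%(x+35-q[1]/4,y+35-q[0]/4,q[2]/4))
print(s["clock"],np.round(s["ee_pos"],1),np.round(s["eef_rot"],3))
E
python3 circ.py 441 162
```

```text
x 447.7 y 175.8 r 17.7
x 440.9 y 161.9 r 19.0
x 445.4 y 170.9 r 19.0
18.7833 [441.8 160.7 143.5] [ 3.141 -0.     1.133]
```

The circle fit gives the large horn's upper part at (440.9,161.9) with a radius of 19.0 mm, which matches its size exactly. I grip it.

Emit:
jog_arm(series=[0.5,-1,40,0,-1,0.5,-1,75,0,-1,0.5,-1,103,0,-1,0.5,-1,112,0,-1,0.5,-1,112,0,-1])

```text
clock: 19.25
ee_pos: [439.4, 161.6, 29.6]
eef_rot: [-3.139, 0.004, 1.135]
wrist_force: [0.4, -0.5, -0.1]
gripper_width: 85.4
gripper_force: 0.0
```

Emit:
jog_arm(series=[0,0,0,0,1,0,0,0,0,1,0,0,0,0,1,0,0,0,0,1,0,0,0,0,1])

```text
clock: 19.67
ee_pos: [442.2, 163.4, 33.1]
eef_rot: [3.14, -0.003, 1.136]
wrist_force: [-0.6, -0.3, 8.0]
gripper_width: 34.5
gripper_force: 58.9
```

Emit:
jog_arm(series=[0,0,0,0,1,0,0,0,0,1,0,0,0,0,1,0,0,0,0,1,0,0,0,0,1])

```text
clock: 20.08
ee_pos: [442.2, 163.4, 33.1]
eef_rot: [3.14, -0.003, 1.136]
wrist_force: [-0.9, -1.1, 7.8]
gripper_width: 34.1
gripper_force: 58.9
```

Emit:
jog_arm(series=[0,0,-2,0,1,0,0,-5,0,1,0,0,-8,0,1,0,0,-10,0,1,0,0,-10,0,1])

```text
clock: 20.5
ee_pos: [440.9, 163.1, 41.7]
eef_rot: [3.141, -0.001, 1.136]
wrist_force: [0.5, 0.1, -4.4]
gripper_width: 34.1
gripper_force: 60.0
```

Emit:
jog_arm(series=[0,0,-20,0,1,0,0,-50,0,1,0,0,-80,0,1,0,0,-97,0,1,0,0,-97,0,1])

```text
clock: 20.92
ee_pos: [443.3, 163.9, 141.6]
eef_rot: [3.138, -0.007, 1.136]
wrist_force: [1.1, 1.8, -3.9]
gripper_width: 34.5
gripper_force: 61.1
```

Emit:
jog_arm(series=[-18,11,0,0,1,-42,25,0,0,1,-68,41,0,0,1,-94,57,0,0,1,-120,72,0,0,1])

```text
clock: 21.33
ee_pos: [454.5, 22.4, 136.9]
eef_rot: [-3.14, 0.001, 1.136]
wrist_force: [1.3, 0.6, -2.9]
gripper_width: 34.2
gripper_force: 61.0
```

Emit:
jog_arm(series=[-26,16,0,0,1,-52,31,0,0,1,-78,47,0,0,1,-102,61,0,0,1,-120,72,0,0,1])

```text
clock: 21.75
ee_pos: [469.0, -118.0, 136.9]
eef_rot: [-3.14, 0.002, 1.134]
wrist_force: [0.1, -0.1, -3.4]
gripper_width: 34.5
gripper_force: 61.0
```

Emit:
jog_arm(series=[0,0,0,0.1,1,0,0,0,0.22,1,0,0,0,0.34,1,0,0,0,0.46,1,0,0,0,0.567,1])

```text
clock: 22.17
ee_pos: [469.0, -115.3, 136.7]
eef_rot: [-3.14, 0.003, 0.563]
wrist_force: [-1.0, 0.3, -3.8]
gripper_width: 34.5
gripper_force: 61.0
```

Emit:
jog_arm(series=[0,0,0,0.12,1,0,0,0,0.24,1,0,0,0,0.36,1,0,0,0,0.47,1,0,0,0,0.568,1])

```text
clock: 22.58
ee_pos: [469.1, -115.1, 136.8]
eef_rot: [3.141, 0.003, -0.004]
wrist_force: [-0.4, -0.7, -3.6]
gripper_width: 34.3
gripper_force: 61.0
```

Emit:
jog_arm(series=[20,-6,0,0,1,52,-15,0,0,1,84,-24,0,0,1,114,-33,0,0,1,134,-39,0,0,1])

```text
clock: 23.0
ee_pos: [606.4, -74.2, 136.0]
eef_rot: [3.141, 0.001, 0.003]
wrist_force: [-0.2, 1.4, -3.9]
gripper_width: 33.8
gripper_force: 61.0
```

Emit:
jog_arm(series=[0,0,0,0,1,0,0,0,0,1,0,0,0,0,1,0,0,0,0,1,0,0,0,0,1])

```text
clock: 23.42
ee_pos: [603.0, -76.9, 138.0]
eef_rot: [-3.141, 0.001, -0.001]
wrist_force: [-0.3, 0.3, -3.9]
gripper_width: 34.6
gripper_force: 61.0
```

```bash
python3 look.py w6 26 606 -75 90 3.3
```

```text
23.4167 [603.  -76.9 138. ] [-3.141e+00  1.000e-03 -1.000e-03] [-0.53400357  0.53851658  0.83474587  1.80521175 -0.46628534  1.00824535
 -1.0842414 ]
```

View pics/w6.png

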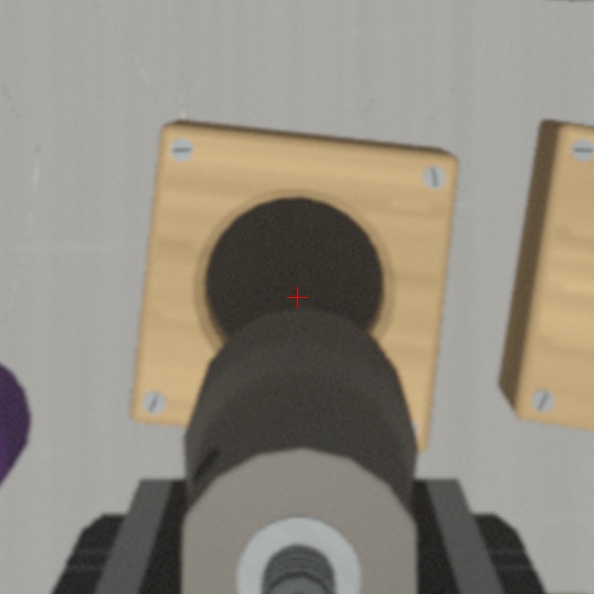

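The recess centre is about 4 mm ahead in x and 2 mm to the left. I correct and lower.

Emit:
jog_arm(series=[4,-2,0,0,1,4,-2,20,0,1,4,-2,45,0,1,4,-2,65,0,1,4,-2,79,0,1])

```text
clock: 23.88
ee_pos: [607.5, -73.6, 57.6]
eef_rot: [-3.141, 0.002, 0.001]
wrist_force: [-0.6, 0.3, -3.8]
gripper_width: 34.2
gripper_force: 60.9
```

Emit:
jog_arm(series=[0,0,2,0,1,0,0,5,0,1,0,0,8,0,1,0,0,10,0,1,0,0,10,0,1])

```text
clock: 24.3
ee_pos: [608.7, -74.4, 49.9]
eef_rot: [-3.141, -0.001, 0.001]
wrist_force: [-1.0, 1.1, -3.3]
gripper_width: 34.5
gripper_force: 60.9
```

Emit:
jog_arm(series=[0,0,0.5,0,1,0,0,1,0,1,0,0,1.5,0,1,0,0,2,0,1,0,0,2,0,1])

```text
clock: 24.72
ee_pos: [608.3, -74.3, 47.4]
eef_rot: [-3.141, -0.0, 0.001]
wrist_force: [-0.3, 0.6, -3.9]
gripper_width: 34.5
gripper_force: 60.9
```

Emit:
jog_arm(series=[0,0,1,0,1,0,0,2,0,1,0,0,2,0,-1,0,0,2,0,-1,0,0,2,0,-1])

```text
clock: 25.13
ee_pos: [608.6, -74.4, 45.6]
eef_rot: [3.142, -0.001, 0.001]
wrist_force: [0.6, -0.2, 0.2]
gripper_width: 69.4
gripper_force: 0.0
```

Emit:
jog_arm(series=[0,0,0,0,-1,0,0,0,0,-1,0,0,0,0,-1,0,0,0,0,-1,0,0,0,0,-1])

```text
clock: 25.55
ee_pos: [608.3, -74.3, 45.3]
eef_rot: [-3.142, 0.0, 0.001]
wrist_force: [0.4, 0.2, 0.8]
gripper_width: 85.5
gripper_force: 0.0
```

Emit:
jog_arm(series=[0,0,-10,0,-1,0,0,-30,0,-1,0,0,-60,0,-1,0,0,-85,0,-1,0,0,-98,0,-1])

```text
clock: 25.97
ee_pos: [609.9, -75.2, 147.1]
eef_rot: [3.141, -0.005, 0.0]
wrist_force: [0.6, -0.4, -0.2]
gripper_width: 85.7
gripper_force: 0.0
```

Emit:
jog_arm(series=[-20,0,0,0,-1,-50,0,0,0,-1,-80,0,0,0,-1,-115,0,0,0,-1,-138,0,0,0,-1])

```text
clock: 26.38
ee_pos: [466.6, -74.5, 142.7]
eef_rot: [-3.14, 0.003, -0.0]
wrist_force: [-0.5, -0.2, 0.8]
gripper_width: 85.6
gripper_force: 0.0
```

Emit:
jog_arm(series=[-5,-20,0,0,-1,-12,-50,0,0,-1,-20,-85,0,0,-1,-27,-112,0,0,-1,-30,-126,0,0,-1])

```text
clock: 26.8
ee_pos: [438.7, 55.0, 143.2]
eef_rot: [-3.14, 0.001, 0.005]
wrist_force: [0.4, -0.5, -0.4]
gripper_width: 85.1
gripper_force: 0.0
```

Emit:
jog_arm(series=[0,0,0,-0.09,-1,0,0,0,-0.18,-1,0,0,0,-0.27,-1,0,0,0,-0.36,-1,0,0,0,-0.436,-1])

```text
clock: 27.22
ee_pos: [439.9, 51.6, 143.5]
eef_rot: [-3.141, 0.0, 0.441]
wrist_force: [-1.1, -0.5, -0.2]
gripper_width: 85.5
gripper_force: 0.0
```

Emit:
jog_arm(series=[0,0,0,-0.1,-1,0,0,0,-0.2,-1,0,0,0,-0.3,-1,0,0,0,-0.4,-1,0,0,0,-0.436,-1])

```text
clock: 27.63
ee_pos: [439.9, 51.4, 143.5]
eef_rot: [-3.141, -0.0, 0.876]
wrist_force: [-0.6, 0.7, 0.2]
gripper_width: 85.4
gripper_force: 0.0
```

```bash
python3 look.py w7 66 440 52 70 4
```

```text
27.6333 [439.9  51.4 143.5] [-3.141 -0.     0.876] [-0.88222132  0.19226856  0.76827503  2.16123053 -0.17832533  0.84943506
 -0.69910496]
```

View pics/w7.png

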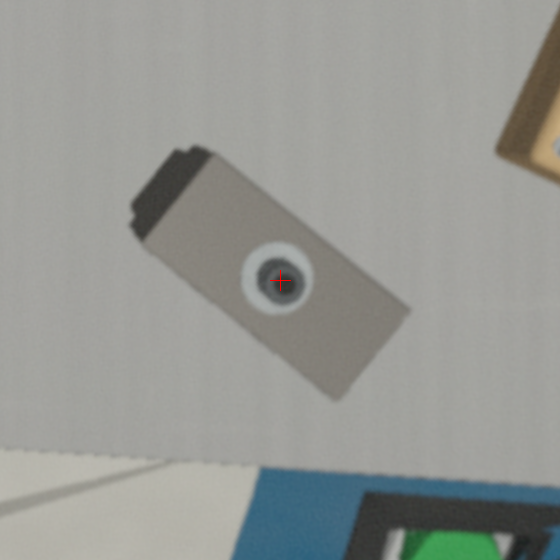

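The bar's corners are (214,153), (410,310), (337,400) and (146,240), so its long axis is at 50.7°. The tool is aligned, so I grip across the 30 mm.

Emit:
jog_arm(series=[1,0,40,0,-1,1,0,75,0,-1,1,0,103,0,-1,1,0,113,0,-1,1,0,113,0,-1])

```text
clock: 28.1
ee_pos: [439.0, 51.7, 28.7]
eef_rot: [-3.139, 0.005, 0.872]
wrist_force: [0.6, 0.2, -0.9]
gripper_width: 85.7
gripper_force: 0.0
```

Emit:
jog_arm(series=[0,0,0,0,1,0,0,0,0,1,0,0,0,0,1,0,0,0,0,1,0,0,0,0,1])

```text
clock: 28.52
ee_pos: [441.7, 52.7, 31.7]
eef_rot: [3.141, -0.002, 0.873]
wrist_force: [-2.9, -1.6, 13.8]
gripper_width: 28.4
gripper_force: 58.4
```

Emit:
jog_arm(series=[0,0,0,0,1,0,0,0,0,1,0,0,0,0,1,0,0,0,0,1,0,0,0,0,1])

```text
clock: 28.93
ee_pos: [441.6, 52.8, 31.8]
eef_rot: [3.141, -0.002, 0.874]
wrist_force: [-1.8, -0.1, 10.1]
gripper_width: 28.4
gripper_force: 59.0
```

Emit:
jog_arm(series=[0,0,-2,0,1,0,0,-5,0,1,0,0,-8,0,1,0,0,-10,0,1,0,0,-10,0,1])

```text
clock: 29.35
ee_pos: [440.8, 52.4, 40.6]
eef_rot: [3.141, -0.0, 0.873]
wrist_force: [-0.0, 0.6, -5.1]
gripper_width: 28.1
gripper_force: 59.7
```

Emit:
jog_arm(series=[0,0,-20,0,1,0,0,-50,0,1,0,0,-80,0,1,0,0,-97,0,1,0,0,-97,0,1])

```text
clock: 29.77
ee_pos: [443.4, 52.7, 140.3]
eef_rot: [3.139, -0.007, 0.873]
wrist_force: [1.0, -0.2, -5.0]
gripper_width: 28.2
gripper_force: 61.2
```

Emit:
jog_arm(series=[0,0,0,0.09,1,0,0,0,0.18,1,0,0,0,0.27,1,0,0,0,0.36,1,0,0,0,0.45,1])

```text
clock: 30.18
ee_pos: [439.5, 52.2, 135.9]
eef_rot: [-3.141, 0.003, 0.418]
wrist_force: [0.1, 0.8, -4.6]
gripper_width: 28.0
gripper_force: 61.2
```

Emit:
jog_arm(series=[0,0,0,0.09,1,0,0,0,0.18,1,0,0,0,0.27,1,0,0,0,0.36,1,0,0,0,0.45,1])

```text
clock: 30.6
ee_pos: [439.5, 52.2, 135.9]
eef_rot: [3.141, 0.002, -0.032]
wrist_force: [-0.7, -0.1, -4.9]
gripper_width: 27.9
gripper_force: 61.2
```

Emit:
jog_arm(series=[1,15,0,0,1,3,40,0,0,1,6,68,0,0,1,8,96,0,0,1,10,123,0,0,1])

```text
clock: 31.02
ee_pos: [446.2, -71.9, 135.9]
eef_rot: [3.141, 0.002, -0.027]
wrist_force: [0.9, 0.8, -4.7]
gripper_width: 28.0
gripper_force: 61.2
```

Emit:
jog_arm(series=[2,28,0,0,1,4,56,0,0,1,7,84,0,0,1,9,108,0,0,1,10,123,0,0,1])

```text
clock: 31.43
ee_pos: [452.9, -196.9, 136.0]
eef_rot: [3.14, 0.002, -0.03]
wrist_force: [-0.1, 0.2, -4.5]
gripper_width: 28.0
gripper_force: 61.2
```

Emit:
jog_arm(series=[0,0,0,0,1,0,0,0,0,1,0,0,0,0,1,0,0,0,0,1,0,0,0,0,1])

```text
clock: 31.85
ee_pos: [454.0, -192.8, 136.9]
eef_rot: [-3.141, 0.001, -0.025]
wrist_force: [-0.3, 0.1, -4.7]
gripper_width: 28.4
gripper_force: 61.2
```

```bash
python3 look.py w8 26 454 -194 90 3.3
```

```text
31.85 [ 454.  -192.8  136.9] [-3.141e+00  1.000e-03 -2.500e-02] [-0.45114126  0.36272438  0.9622135   2.06846062 -0.3820439   0.89735169
 -0.87102397]
```

View pics/w8.png

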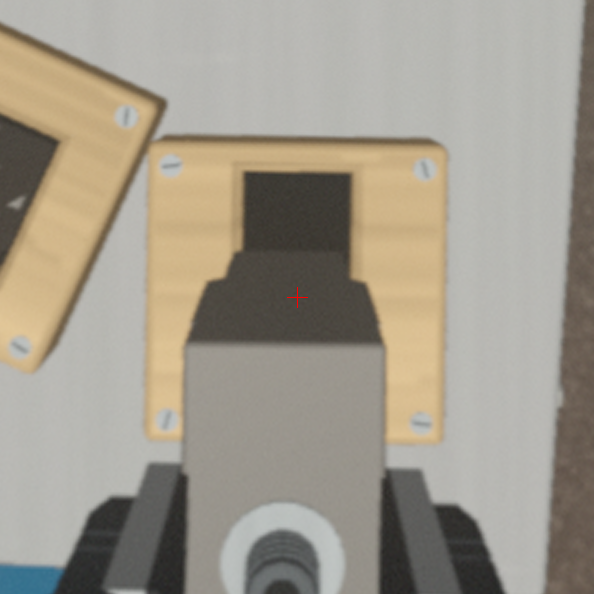

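The screws centre on (454.9,-193.7) and the horn is aligned with the recess. I lower it in and release.

Emit:
jog_arm(series=[0.5,0.5,0,0,1,0.5,0.5,20,0,1,0.5,0.5,45,0,1,0.5,0.5,65,0,1,0.5,0.5,79,0,1])

```text
clock: 32.32
ee_pos: [454.1, -193.7, 56.7]
eef_rot: [-3.141, 0.002, -0.026]
wrist_force: [-0.4, 0.7, -4.7]
gripper_width: 27.9
gripper_force: 61.2
```

Emit:
jog_arm(series=[0,0,2,0,1,0,0,5,0,1,0,0,8,0,1,0,0,10,0,1,0,0,10,0,1])

```text
clock: 32.73
ee_pos: [455.1, -194.7, 48.8]
eef_rot: [-3.142, -0.001, -0.027]
wrist_force: [-0.2, 0.2, -4.6]
gripper_width: 28.0
gripper_force: 61.2
```

Emit:
jog_arm(series=[0,0,0.5,0,1,0,0,1,0,1,0,0,1.5,0,1,0,0,2,0,1,0,0,2,0,1])

```text
clock: 33.15
ee_pos: [454.6, -194.6, 46.4]
eef_rot: [-3.141, -0.0, -0.027]
wrist_force: [-0.3, 0.0, -5.2]
gripper_width: 28.2
gripper_force: 61.2
```

Emit:
jog_arm(series=[0,0,1,0,1,0,0,2,0,1,0,0,2,0,1,0,0,2,0,1,0,0,2,0,1])

```text
clock: 33.57
ee_pos: [454.7, -194.7, 44.9]
eef_rot: [-3.141, -0.0, -0.027]
wrist_force: [-2.7, 1.8, 5.9]
gripper_width: 27.8
gripper_force: 62.4
```

Emit:
jog_arm(series=[0,0,0,0,-1,0,0,0,0,-1,0,0,0,0,-1,0,0,0,0,-1,0,0,0,0,-1])

```text
clock: 33.98
ee_pos: [454.8, -194.8, 44.4]
eef_rot: [3.141, -0.0, -0.027]
wrist_force: [-0.7, 0.2, -0.5]
gripper_width: 84.7
gripper_force: 0.0
```

Emit:
jog_arm(series=[0,0,0,0,-1,0,0,-10,0,-1,0,0,-30,0,-1,0,0,-60,0,-1,0,0,-90,0,-1])

```text
clock: 34.4
ee_pos: [453.8, -194.8, 135.5]
eef_rot: [3.141, 0.002, -0.028]
wrist_force: [1.1, -0.1, 0.1]
gripper_width: 85.3
gripper_force: 0.0
```

Emit:
jog_arm(series=[0,-20,-10,0,-1,0,-55,-10,0,-1,0,-90,-10,0,-1,0,-125,-10,0,-1,0,-160,-10,0,-1])

```text
clock: 34.82
ee_pos: [458.9, -33.4, 145.2]
eef_rot: [-3.141, -0.001, -0.028]
wrist_force: [0.4, 0.2, 0.4]
gripper_width: 85.2
gripper_force: 0.0
```

Emit:
jog_arm(series=[0,-35,0,0,-1,0,-70,0,0,-1,0,-105,0,0,-1,0,-135,0,0,-1,0,-150,0,0,-1])

```text
clock: 35.23
ee_pos: [462.9, 119.6, 144.9]
eef_rot: [-3.14, -0.0, -0.022]
wrist_force: [0.9, -0.2, -0.5]
gripper_width: 85.4
gripper_force: 0.0
```

Emit:
jog_arm(series=[0,-35,0,0,-1,0,-70,0,0,-1,0,-105,0,0,-1,0,-135,0,0,-1,0,-150,0,0,-1])

```text
clock: 35.65
ee_pos: [466.7, 269.8, 144.8]
eef_rot: [-3.14, -0.001, -0.022]
wrist_force: [-0.6, 0.7, 0.8]
gripper_width: 85.6
gripper_force: 0.0
```

```bash
python3 - <<'E'
from h import *
im=get_image("top")[:,:,::-1];K,V=view("top");a=rect(im,K,V,79,680,-0,400,500,2)
b=cv2.resize(get_image("scene")[220:380,300:520,::-1],(400,290),interpolation=cv2.INTER_CUBIC)
b=cv2.copyMakeBorder(b,0,210,0,0,cv2.BORDER_CONSTANT)
cv2.imwrite("pics/fin.png",np.hstack([a,b]))
E
```

```text
(no output)
```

View pics/fin.png

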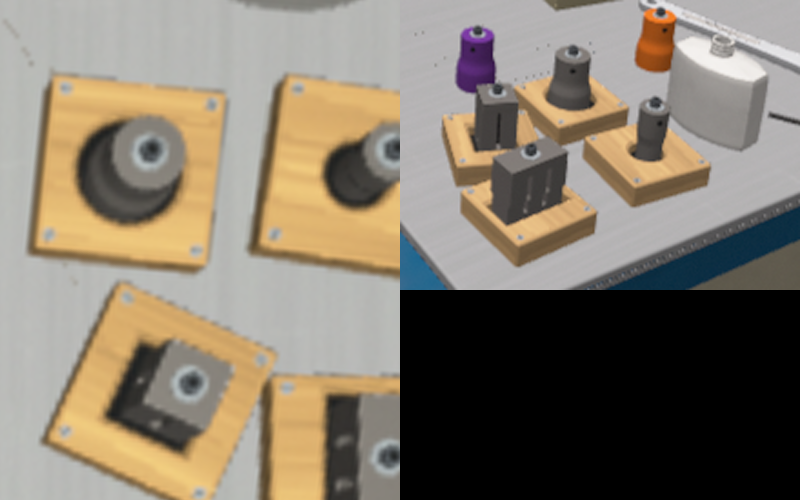

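The final view shows all four horns upright in their recesses. Their tops are at (605,-74), (605,-196), (488,-95) and (452,-193), each within about 3 mm of its base centre. I hand the job in.

```bash
python3 -c "
from station import finish_job
print(finish_job())"
```

```text
the job is handed in; nothing more can be done
None
```

I handed the job in at about 36 s on the robot's clock: all four horns stand upright in their matching bases, each within about 3 mm of its base centre in the final picture, and the arm never went near the bottles.

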